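# Put the amber vials back in their colour-coded foam holders

## Robot

A 6-joint arm with a two-finger parallel gripper is mounted at the origin on the work surface. World frame = base frame: x ahead of the robot, y to its left, z up, the work surface at z = 0. Lengths are in m, angles in rad, forces in N, time in s.
With the tool pointing down it reaches from about 0.375 to 0.9 m from the base axis. Payload 3.1 kg.
Tool frame: the origin (TCP) lies on the centre line of the jaws, within the pads' length; the fingertips stand 25 mm ahead of it and the grasp point (between the pads) lies 6 mm ahead of it (manip.tips_ahead is the distance from the TCP to the fingertips, in m); z points along the fingers, y is the direction in which the jaws open and shut (so a half turn about z gives the same grasp; the last joint's range is limited). The gripper opens to 85 mm and grips with 20 to 120 N. Pads are 22 mm wide; open, the fingers measure 114 mm over their backs; the gripper's body (76 mm by 85 mm) begins 54 mm behind the grasp point. The pads swing forward as they close: fully open they stand 13 mm farther back than shut.
Start: joints at [1.085, 0.527, 1.433, -0, 1.181, -0.178], TCP at [0.189, 0.596, 0.256] pointing down, gripper open.
Joint ranges: [-3.08, 3.08], [-0.75, 2.2], [0.22, 2.44], [-1.43, 4.57], [0, 2.65], [-2.85, 2.85]. Speed limits (rad/s): [2.79, 2.79, 3.14, 3.14, 3.14, 3.14].

## Interface

Orientations are given as a unit quaternion [x, y, z, w].
In Python, from station import manip gives the robot as it stands.
- The arm moves only by the tool play_rows, never from a script. Its argument "steps" is a list that holds one entry, the list of rows, each a list of 6 numbers: the shift along the tool's x, y, z in m, then the turn, a rotation vector about the tool's x, y, z in degrees. In form: [[[x, y, z, rx, ry, rz], ...]]. A call has 1 to 10 rows; each row shifts and turns the commanded pose from where the row before left it, along the tool's axes as they then stand; what a row does not reach is not made up. A row lasts 1/8 s, in which the tool goes at most 62.5 mm and 10.7 degrees, less where a joint would pass 70% of its speed; a pose out of reach is approached as far as the arm can. A call is refused whole if a number of a shift passes 0.0625 or a number of a turn 10.7, either way. A call with a gripper value outside its range is refused whole. "fingers" is the opening, from 0 (shut) to 1 (fully open), set as the call begins (left out, the last holds). The fingers move at their own pace and stop on an object; "squeeze" is the grip in N (left out, the last holds). Time passes only in rows, so rows that do not move let the fingers close. It gives the time, the measured TCP pose, the force and the opening at its end, in the units of the state.
- manip.sense(): the state, without advancing time (a new reading comes with each control period).
- manip.snapshot(name): name is "side" or "top"; returns a dict with "img" (420x560x3 uint8, red, green, blue), "K" (3x3 intrinsics, pixels), "k1" (the pictures are not rectified: a ray, as slopes to the right and down, at radius r is drawn at 1 + k1 r^2 times it, then the intrinsics apply), "world_from_camera" (4x4, takes a point from camera to world coordinates). Camera axes: x right, y down, z forward; pixel columns grow to the right and rows downward; lengths in m; the calibration is good to about 2 mm. A picture is of the moment at which its call begins. There is no depth.
- manip.sign_off(): hands the job in, once; it reports no verdict.
Trained networks look in a picture, given as the dict that the camera call returned (one of the last four; its "shot" number tells which), for a name from the list of things; names that differ only in an ending like _2 or _b are one class to them, and where a whole thing is asked for, a point or a joint stands for the part that bears it (a point fixed in the world has none). Each returns a list of dicts, best first, with "score" (0 to 1); they miss things now and then, are a little off and sometimes report something else, mostly with a low value. They report only what shows in the picture. A call takes as long as a camera call.
- manip.regions_of(label, picture): "pixels" (420x560 bool, what is visible of it) and "rect" ([left, top, right, bottom] in pixels, round what is visible of it).
- manip.pinpoint(label, picture): "point" ([column, row] in pixels: a listed point, or the origin of a listed thing).
The state is a dict: "t": time; "q": joint angles; "qd": joint speeds; "tau": joint torques, N m; "tcp_pos": TCP position; "tool_rot": TCP orientation; "force": force on the tool from outside, world axes, zero at the start; "ft_torque": the same for the moment, N m; "finger_gap": opening from 0.0 (shut) to 1.0 (fully open).
Only numpy, scipy, OpenCV 4.12 (cv2) and the standard library are available. Lean on these libraries where they do the work, as an engineer would, in place of code of your own. Each camera call takes 0.05 s, during which the arm holds its last target.

## Task

Put the four amber (brown glass) vials away: stand each one upright in the pocket of the foam holder whose border has the same colour as its cap. They are glass, so set them down gently without tipping over or dropping any, and leave the two clear vials standing where they are.

Things in the scene. Friction and masses are not known exactly. Their poses are not given: they have to be found in the camera images.
- vial_red_c (a point): Amber (dark brown) glass injection vial with a red cap, standing upright and loose: round body 40 mm across and straight for its lower 52 mm, then a shoulder, a neck and a 31 mm wide red cap; 74 mm tall in all, about 120 g (80 to 160 g). The point is on its axis, half-way up (37 mm above its underside); z up the axis. Hold it by the straight body.
- vial_blue_c (a point): Amber (dark brown) glass injection vial with a blue cap, standing upright and loose: round body 40 mm across and straight for its lower 52 mm, then a shoulder, a neck and a 31 mm wide blue cap; 74 mm tall in all, about 120 g (80 to 160 g). The point is on its axis, half-way up (37 mm above its underside); z up the axis. Hold it by the straight body.
- vial_green_c (a point): Amber (dark brown) glass injection vial with a green cap, standing upright and loose: round body 40 mm across and straight for its lower 52 mm, then a shoulder, a neck and a 31 mm wide green cap; 74 mm tall in all, about 120 g (80 to 160 g). The point is on its axis, half-way up (37 mm above its underside); z up the axis. Hold it by the straight body.
- vial_yellow_c (a point): Amber (dark brown) glass injection vial with a yellow cap, standing upright and loose: round body 40 mm across and straight for its lower 52 mm, then a shoulder, a neck and a 31 mm wide yellow cap; 74 mm tall in all, about 120 g (80 to 160 g). The point is on its axis, half-way up (37 mm above its underside); z up the axis. Hold it by the straight body.
- tray_red: White foam holder with a red border round its top and on two sides, fixed to the counter: a 90 x 90 mm block 20 mm high with one round pocket in the middle of its top, 64 mm across and 12 mm deep (pocket floor 8 mm above the counter). Empty at the start; holds one vial, loosely. Origin at the centre of its underside, under the pocket's centre; z up, x and y along its edges.
- tray_blue: White foam holder with a blue border round its top and on two sides, fixed to the counter: a 90 x 90 mm block 20 mm high with one round pocket in the middle of its top, 64 mm across and 12 mm deep (pocket floor 8 mm above the counter). Empty at the start; holds one vial, loosely. Origin at the centre of its underside, under the pocket's centre; z up, x and y along its edges.
- tray_green: White foam holder with a green border round its top and on two sides, fixed to the counter: a 90 x 90 mm block 20 mm high with one round pocket in the middle of its top, 64 mm across and 12 mm deep (pocket floor 8 mm above the counter). Empty at the start; holds one vial, loosely. Origin at the centre of its underside, under the pocket's centre; z up, x and y along its edges.
- tray_yellow: White foam holder with a yellow border round its top and on two sides, fixed to the counter: a 90 x 90 mm block 20 mm high with one round pocket in the middle of its top, 64 mm across and 12 mm deep (pocket floor 8 mm above the counter). Empty at the start; holds one vial, loosely. Origin at the centre of its underside, under the pocket's centre; z up, x and y along its edges.
- clear_red_c (a point): Clear, colourless glass vial with a red cap, same shape and size as the amber ones (40 mm across, 74 mm tall), standing loose among them; not to be moved. The point is on its axis, half-way up (37 mm); z up the axis.
- clear_blue_c (a point): Clear, colourless glass vial with a blue cap, same shape and size as the amber ones (40 mm across, 74 mm tall), standing loose among them; not to be moved. The point is on its axis, half-way up (37 mm); z up the axis.

How it is judged:
By the outcome, as a careful person would: the job done as asked, in the order asked, and still so for the second after the job is handed in, with the robot touching nothing.
It also fails if it takes over 112 s, if anything falls off the work surface, if the arm or the gripper's body presses on something with over 40 N, if the wrist force passes 120 N, or if a joint passes its speed limit or range.

## Working session

There is one attempt and no reset: what is moved stays moved. The work goes in short steps, Python scripts to look and compute and a tool call to move; the robot and the scene stay as the last step left them, time stands still between calls to the robot, and variables do not carry over. Pictures are saved under pics/ and viewed, and the job is handed in when it is done.

Besides the shell and the picture viewer there is one more tool, called after ">>>" by a JSON object that holds its "name" and its "arguments". play_rows: Moves the arm, as the interface text tells. Its arguments: {"type":"object","properties":{"steps":{"type":"array"},"fingers":{"type":"number"},"squeeze":{"type":"number"}},"required":["steps"]}

```bash
mkdir -p pics; ls; python3 - <<'E'
from station import manip
import cv2
print(manip.sense())
for n in ("top","side"):
    s=manip.snapshot(n); cv2.imwrite(f"pics/{n}0.png",cv2.cvtColor(s["img"],cv2.COLOR_RGB2BGR))
    print(n,s["K"],s["k1"],s["world_from_camera"],s["shot"])
    for l in ["vial_red_c","vial_blue_c","vial_green_c","vial_yellow_c","clear_red_c","clear_blue_c","tray_red","tray_blue","tray_green","tray_yellow"]:
        print(l,[(round(d["score"],2),[round(float(v),1) for v in d["point"]]) for d in manip.pinpoint(l,s)][:4])
print(manip.sense()["t"])
E
```

```text
pics
{'t': 0.0, 'q': array([ 1.08449773e+00,  5.28481566e-01,  1.43390350e+00,  4.35428366e-06,
        1.18140014e+00, -1.78469256e-01]), 'qd': array([ 0.00271899,  0.00097516, -0.000239  , -0.00221631,  0.00050315,
       -0.00081891]), 'tau': array([ 2.27693145e-04, -4.42353559e+01, -1.78023541e+01, -2.01222524e-04,
        8.51105258e-03, -7.64421806e-07]), 'tcp_pos': array([0.1890067 , 0.59504007, 0.25532372]), 'tool_rot': array([ 1.53308415e-01,  9.88177782e-01, -1.03561545e-03, -3.59614605e-04]), 'force': array([-0.01095631, -0.01283659,  0.19536732]), 'ft_torque': array([ 0.03746072, -0.02986217,  0.00029476]), 'finger_gap': 1.0001853784218093}
top [[432.23908801   0.         273.26941119]
 [  0.         432.23908801 211.89163265]
 [  0.           0.           1.        ]] -0.13924371408336425 [[-0.12494583 -0.97163808  0.20076848  0.34983148]
 [-0.99215646  0.12159408 -0.02899046  0.02566436]
 [ 0.00375597 -0.20281598 -0.97920967  0.99069603]
 [ 0.          0.          0.          1.        ]] 1
vial_red_c [(0.71, [189.8, 249.7])]
vial_blue_c [(0.74, [346.1, 231.8])]
vial_gr
[... 407 characters left out ...]
.           0.           1.        ]] -0.21484058596438538 [[-9.47577276e-01 -2.40722378e-01  2.10119113e-01  3.01640781e-01]
 [-3.19526660e-01  7.13594928e-01 -6.23446062e-01  6.63690432e-01]
 [ 1.37485068e-04 -6.57901980e-01 -7.53103556e-01  8.48653260e-01]
 [ 0.00000000e+00  0.00000000e+00  0.00000000e+00  1.00000000e+00]] 2
vial_red_c [(0.76, [276.9, 300.4])]
vial_blue_c [(0.59, [325.7, 164.2])]
vial_green_c [(0.87, [330.1, 209.5])]
vial_yellow_c [(0.72, [300.1, 244.2])]
clear_red_c [(0.73, [253.6, 353.6])]
clear_blue_c [(0.92, [350.9, 123.5])]
tray_red [(0.69, [281.5, 139.1])]
tray_blue [(0.97, [178.4, 314.5])]
tray_green [(0.89, [242.6, 184.7])]
tray_yellow [(0.66, [233.1, 245.1])]
1.1
```

View pics/top0.png

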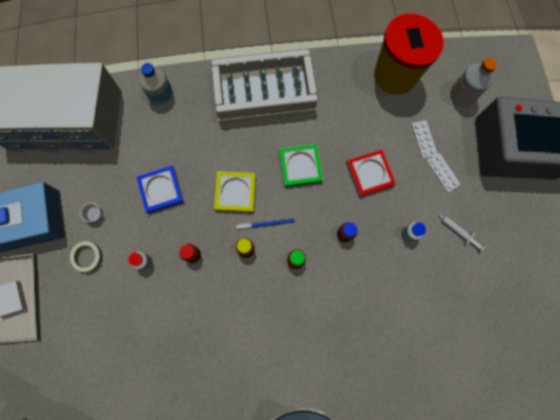

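View pics/side0.png

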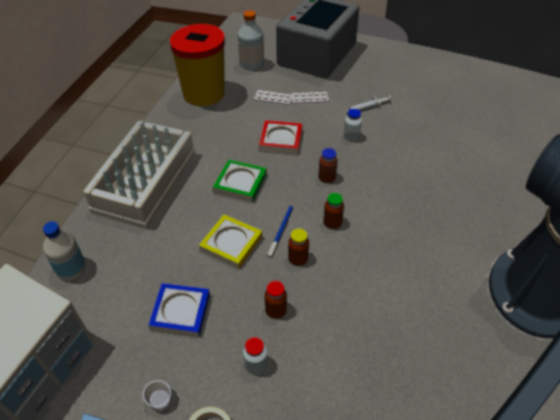

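```bash
cat > h.py <<'E'
from station import manip
import numpy as np, cv2
from scipy.spatial.transform import Rotation as R
from scipy.optimize import least_squares
def ray(s,p):
    K=s["K"]; d=np.array([s["k1"],0,0,0,0.])
    u=cv2.undistortPoints(np.array([[p]],float),K,d)[0,0]
    T=s["world_from_camera"]; return T[:3,3],T[:3,:3]@np.array([u[0],u[1],1])
def atz(s,p,z):
    o,d=ray(s,p); return o+d*(z-o[2])/d[2]
def tri(prs):
    A=np.zeros((3,3));b=np.zeros(3)
    for s,p in prs:
        o,d=ray(s,p); d=d/np.linalg.norm(d); M=np.eye(3)-np.outer(d,d); A+=M; b+=M@o
    return np.linalg.solve(A,b)
def masks(img):
    h=cv2.cvtColor(img,cv2.COLOR_RGB2HSV); H,S,V=[h[...,i].astype(int) for i in range(3)]
    ok=(S>150)&(V>90)
    return dict(red=ok&((H<6)|(H>174)),yellow=ok&(H>22)&(H<36),green=ok&(H>45)&(H<80),blue=ok&(H>105)&(H<130))
def comps(img):
    out={}
    for c,m in masks(img).items():
        n,l,st,ce=cv2.connectedComponentsWithStats(m.astype(np.uint8))
        out[c]=[(int(st[i][4]),np.round(ce[i],1).tolist(),st[i][:4].tolist()) for i in range(1,n) if st[i][4]>40]
    return out
E
python3 - <<'E'
from h import *
S={n:manip.snapshot(n) for n in("top","side")}
for n in S: 
    for c,v in comps(S[n]["img"]).items(): print(n,c,v)
for l in ["vial_red_c","vial_blue_c","vial_green_c","vial_yellow_c","clear_red_c","clear_blue_c","tray_red","tray_blue","tray_green","tray_yellow"]:
    z=.037 if '_c' in l else 0.0
    P={n:[d["point"] for d in manip.pinpoint(l,S[n])] for n in S}
    for n in S: print(l,n,[np.round(atz(S[n],p,z)[:2],4).tolist() for p in P[n]])
    if P["top"] and P["side"]: print('   tri',np.round(tri([(S[n],P[n][0]) for n in S]),4))
E
```

```text
top red [(2139, [414.0, 38.7], [385, 13, 59, 52]), (518, [370.7, 173.3], [348, 150, 47, 46]), (172, [186.6, 251.1], [180, 244, 14, 15]), (139, [134.5, 259.0], [128, 253, 14, 13])]
top yellow [(540, [234.6, 192.6], [214, 172, 41, 40]), (183, [243.8, 245.2], [236, 238, 16, 15])]
top green [(466, [300.1, 165.6], [280, 145, 42, 41]), (175, [297.0, 257.1], [290, 250, 15, 15])]
top blue [(91, [146.9, 68.5], [142, 64, 11, 10]), (502, [159.6, 189.5], [137, 166, 45, 46]), (103, [2.9, 215.4], [0, 208, 7, 16]), (124, [272.2, 222.6], [252, 219, 42, 8]), (156, [349.7, 229.2], [343, 223, 14, 14]), (136, [418.8, 229.0], [413, 223, 13, 13])]
side red [(1147, [196.5, 38.0], [169, 23, 56, 30]), (338, [281.8, 134.3], [260, 121, 42, 28]), (223, [275.0, 288.2], [266, 281, 19, 15]), (263, [253.9, 345.5], [245, 337, 19, 18])]
side yellow [(668, [230.8, 239.5], [200, 215, 62, 49]), (178, [298.5, 235.0], [291, 229, 16, 13])]
side green [(376, [239.8, 178.8], [214, 160, 52, 36]), (128, [334.6, 198.1], [328, 193, 14, 11])]
side blue [(86, [353.9, 112.6], [348, 109, 13, 8]), (100, [328.8, 153.0], [323, 149, 13,
[... 490 characters left out ...]
0684]]
vial_yellow_c side [[0.4723, 0.075]]
   tri [0.4761 0.0686 0.0282]
clear_red_c top [[0.4701, 0.3104]]
clear_red_c side [[0.4735, 0.3057]]
   tri [0.4706 0.3086 0.0438]
clear_blue_c top [[0.4586, -0.3168]]
clear_blue_c side [[0.4635, -0.3172]]
   tri [ 0.4609 -0.3164  0.0377]
tray_red top [[0.615, -0.2472]]
tray_red side [[0.6208, -0.2501]]
   tri [ 0.6168 -0.2461  0.0035]
tray_blue top [[0.6429, 0.248]]
tray_blue side [[0.4844, -0.198], [0.6372, 0.2553]]
   tri [0.4667 0.1636 0.3767]
tray_green top [[0.6474, -0.0752]]
tray_green side [[0.6527, -0.0802]]
   tri [ 0.6477 -0.0743  0.0065]
tray_yellow top [[0.6106, 0.0801]]
tray_yellow side [[0.6125, 0.0724]]
   tri [0.6084 0.0796 0.0102]
```

```bash
cat >> h.py <<'E'
def proj(s,P):
    T=np.linalg.inv(s["world_from_camera"]); rv=cv2.Rodrigues(T[:3,:3])[0]
    return cv2.projectPoints(np.asarray(P,float),rv,T[:3,3],s["K"],np.array([s["k1"],0,0,0,0.]))[0][:,0]
a=np.linspace(0,2*np.pi,40)
def cap(x,y,z0=.064,z1=.074,r=.0155):
    return np.array([[x+r*np.cos(t),y+r*np.sin(t),z] for t in a for z in(z0,z1)])
def hullc(p):
    m=cv2.moments(cv2.convexHull(p.astype(np.float32))); return np.array([m['m10'],m['m01']])/m['m00']
def capfit(s,c,x0):
    return least_squares(lambda v:hullc(proj(s,cap(*v)))-c,x0,diff_step=1e-3).x
E
python3 - <<'E'
from h import *
S={n:manip.snapshot(n) for n in("top","side")}
C={n:comps(S[n]["img"]) for n in S}
V=dict(red=(.479,.191),blue=(.48,-.16),green=(.44,-.046),yellow=(.475,.07))
T=dict(red=(.617,-.248),blue=(.64,.25),green=(.65,-.076),yellow=(.611,.078))
for c in V:
    for n in S:
        b=min(C[n][c],key=lambda k:np.linalg.norm(np.array(k[1])-hullc(proj(S[n],cap(*V[c])))))
        print("vial",c,n,np.round(capfit(S[n],np.array(b[1]),V[c]),4),b[0])
    for n in S:
        m=masks(S[n]["img"])[c].astype(np.uint8)
        p0=proj(S[n],[[*T[c],.02]])[0]
        nl,l,st,ce=cv2.connectedComponentsWithStats(m)
        i=min([i for i in range(1,nl) if st[i][4]>200],key=lambda i:np.linalg.norm(ce[i]-p0))
        # inner white disc: hole contour of the border -> top-face inner edge
        cs,hi=cv2.findContours((l==i).astype(np.uint8),cv2.RETR_CCOMP,cv2.CHAIN_APPROX_NONE)
        holes=[k for k,hh in zip(cs,hi[0]) if hh[3]>=0 and cv2.contourArea(k)>100]
        for hcnt in holes:
            q=np.array([atz(S[n],p,.02)[:2] for p in hcnt[:,0]],np.float32)
            r=cv2.minAreaRect(q*1000); print("tray",c,n,np.round(r[0],1),np.round(r[1],1),round(r[2],1))
        q=np.array([atz(S[n],p,.02)[:2] for p in max(cs,key=cv2.contourArea)[:,0]],np.float32)
        r=cv2.minAreaRect(q*1000); print("   outer",n,np.round(r[0],1),np.round(r[1],1),round(r[2],1))
E
```

```text
vial red top [0.4765 0.194 ] 172
vial red side [0.4777 0.1915] 223
tray red top [ 617.2 -244.7] [78.2 78. ] 11.0
   outer top [ 615.7 -244.2] [92.3 91.5] 11.0
tray red side [ 617.5 -245.1] [77.4 81.8] 10.9
   outer side [ 616.7 -245.2] [91.8 91.1] 11.1
vial blue top [ 0.4801 -0.1614] 156
vial blue side [ 0.4812 -0.165 ] 100
tray blue top [639.1 256. ] [78. 78.] 11.2
   outer top [637.9 255.7] [91.6 89.9] 11.0
tray blue side [639.3 254.8] [76.1 76.5] 11.0
   outer side [638.6 255.1] [91.  89.9] 11.2
vial green top [ 0.4347 -0.0393] 174
vial green side [ 0.4358 -0.0432] 128
tray green top [655.4 -81.5] [78.4 78.1] 0.3
   outer top [654.2 -81. ] [90.8 89.5] 0.9
tray green side [655.9 -82. ] [77.6 80.2] 0.4
   outer side [655.3 -81.3] [88.8 89.4] 0.6
vial yellow top [0.4742 0.0704] 184
vial yellow side [0.475  0.0676] 178
tray yellow top [610.5  79.8] [78.  77.8] 79.6
   outer top [609.  80.] [90.7 92.2] 79.9
tray yellow side [610.8  79. ] [76.5 75.6] 79.8
   outer side [609.8  79.8] [91.9 92.6] 80.0
```

>>> {"name": "play_rows", "arguments": {"steps": [[[-0.0396,-0.0296,0.01,0,0,0],[-0.0396,-0.0296,0.01,0,0,0],[-0.0396,-0.0296,0.01,0,0,0],[-0.0396,-0.0296,0.01,0,0,0],[-0.0396,-0.0296,0.01,0,0,0],[-0.0396,-0.0296,0.01,0,0,0],[-0.0396,-0.0296,0.01,0,0,0],[-0.0396,-0.0296,0.01,0,0,0],[-0.0396,-0.0296,0.01,0,0,0],[-0.0396,-0.0296,0.01,0,0,0]]], "fingers": 1.0, "squeeze": 40}}

```text
t: 3.55
tcp_pos: [0.4783, 0.1922, 0.1562]
tool_rot: [0.153, 0.988, 0.0, 0.0]
force: [0.5, 0.6, -0.1]
finger_gap: 0.999
```

```bash
cat > d.py <<'E'
import sys
from h import *
s=manip.sense(); q=R.from_quat(s["tool_rot"]); t=np.array([float(v) for v in sys.argv[1:4]])
d=q.inv().apply(t-s["tcp_pos"])
print("t",round(s["t"],2),"tcp",np.round(s["tcp_pos"],4),"gap",round(s["finger_gap"],3),"F",np.round(s["force"],2),"q",np.round(s["q"],2),"quat",np.round(s["tool_rot"],4))
print("tool delta",np.round(d,4), "rotZ tilt", np.round(q.apply([0,0,1]),4))
E
python3 d.py .4771 .1926 .15
```

```text
t 3.55 tcp [0.4783 0.1922 0.1562] gap 0.999 F [ 0.52  0.56 -0.15] q [ 0.17  0.53  1.8   0.    0.81 -1.1 ] quat [1.534e-01 9.882e-01 2.000e-04 4.000e-04]
tool delta [0.0012 0.     0.0062] rotZ tilt [ 9.e-04  2.e-04 -1.e+00]
```

>>> {"name": "play_rows", "arguments": {"steps": [[[0.0012,0,0.018,0,0,0],[0,0,0.018,0,0,0],[0,0,0.018,0,0,0],[0,0,0.018,0,0,0],[0,0,0.016,0,0,0],[0,0,0.014,0,0,0],[0,0,0.012,0,0,0],[0,0,0,0,0,0]]]}}

```text
t: 4.55
tcp_pos: [0.4754, 0.1938, 0.0414]
tool_rot: [0.153, 0.988, -0.0, -0.001]
force: [0.2, -0.4, -0.4]
finger_gap: 0.998
```

```bash
python3 d.py .4771 .1926 .042; python3 - <<'E'
from h import *
s=manip.snapshot("side"); cv2.imwrite("pics/s1.png",cv2.resize(cv2.cvtColor(s["img"][200:400,180:400],cv2.COLOR_RGB2BGR),None,fx=2.5,fy=2.5))
E
```

```text
t 4.55 tcp [0.4754 0.1938 0.0414] gap 0.998 F [ 0.17 -0.44 -0.39] q [ 0.17  0.74  1.86 -0.    0.54 -1.09] quat [ 1.532e-01  9.882e-01 -3.000e-04 -8.000e-04]
tool delta [-0.002  -0.0007 -0.0006] rotZ tilt [-1.7e-03 -3.0e-04 -1.0e+00]
```

View pics/s1.png

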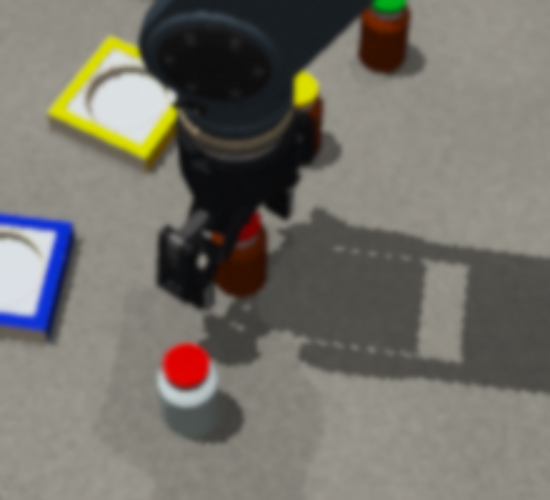

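The amber red vial (crop 240,260) sits between the open fingers, and the clear one is untouched. I'll close the jaws.

>>> {"name": "play_rows", "arguments": {"steps": [[[-0.0015,0,0,0,0,0],[0,0,0,0,0,0],[0,0,0,0,0,0],[0,0,0,0,0,0],[0,0,0,0,0,0],[0,0,0,0,0,0],[0,0,0,0,0,0],[0,0,0,0,0,0]]], "fingers": 0.0, "squeeze": 40}}

```text
t: 5.6
tcp_pos: [0.4777, 0.1935, 0.043]
tool_rot: [0.153, 0.988, 0.0, 0.001]
force: [-1.4, -1.0, 6.2]
finger_gap: 0.46
```

```bash
python3 d.py .617 -.245 .115
```

```text
t 5.6 tcp [0.4777 0.1935 0.043 ] gap 0.46 F [-1.35 -0.95  6.21] q [ 0.17  0.74  1.85 -0.    0.55 -1.1 ] quat [1.533e-01 9.882e-01 2.000e-04 6.000e-04]
tool delta [-0.2657 -0.3756 -0.0719] rotZ tilt [ 1.2e-03  2.0e-04 -1.0e+00]
```

>>> {"name": "play_rows", "arguments": {"steps": [[[0,0,-0.012,0,0,0],[0,0,-0.03,0,0,0],[0,0,-0.035,0,0,0],[-0.01,-0.014,-0.03,0,0,0],[-0.025,-0.035,0,0,0,0],[-0.032,-0.0455,0,0,0,0],[-0.032,-0.0455,0,0,0,0],[-0.032,-0.0455,0,0,0,0],[-0.032,-0.0455,0,0,0,0],[-0.032,-0.0455,0,0,0,0]]]}}

```text
t: 6.85
tcp_pos: [0.5793, -0.1307, 0.1496]
tool_rot: [0.153, 0.988, 0.0, -0.0]
force: [1.7, 0.8, -1.5]
finger_gap: 0.459
```

```bash
python3 d.py .617 -.245 .1
```

```text
t 6.85 tcp [ 0.5793 -0.1307  0.1496] gap 0.459 F [ 1.67  0.83 -1.53] q [-0.41  0.62  1.61  0.    0.91 -1.67] quat [ 1.534e-01  9.882e-01  2.000e-04 -3.000e-04]
tool delta [-0.0706 -0.0975  0.0495] rotZ tilt [-4.e-04  5.e-04 -1.e+00]
```

>>> {"name": "play_rows", "arguments": {"steps": [[[-0.025,-0.034,0,0,0,0],[-0.02,-0.028,0,0,0,0],[-0.015,-0.021,0.01,0,0,0],[-0.008,-0.011,0.015,0,0,0],[-0.0026,-0.0035,0.015,0,0,0],[0,0,0.01,0,0,0],[0,0,0,0,0,0],[0,0,0,0,0,0]]]}}

```text
t: 7.85
tcp_pos: [0.6173, -0.2427, 0.0996]
tool_rot: [0.153, 0.988, 0.0, 0.0]
force: [1.3, 0.6, -1.8]
finger_gap: 0.46
```

```bash
python3 d.py .617 -.245 .053; python3 - <<'E'
from h import *
o=[]
for n in("top","side"):
    s=manip.snapshot(n); p=proj(s,[[.617,-.245,.02]])[0].astype(int)
    x0=max(0,min(560-160,p[0]-80)); y0=max(0,min(260,p[1]-80))
    o.append(cv2.resize(cv2.cvtColor(s["img"][y0:y0+160,x0:x0+160],cv2.COLOR_RGB2BGR),None,fx=2.5,fy=2.5))
cv2.imwrite("pics/p1.png",np.hstack(o))
E
```

```text
t 7.85 tcp [ 0.6173 -0.2427  0.0996] gap 0.46 F [ 1.28  0.62 -1.75] q [-0.54  0.77  1.44  0.    0.93 -1.81] quat [1.528e-01 9.883e-01 0.000e+00 1.000e-04]
tool delta [-0.0004 -0.0023  0.0466] rotZ tilt [ 2.e-04  0.e+00 -1.e+00]
```

View pics/p1.png

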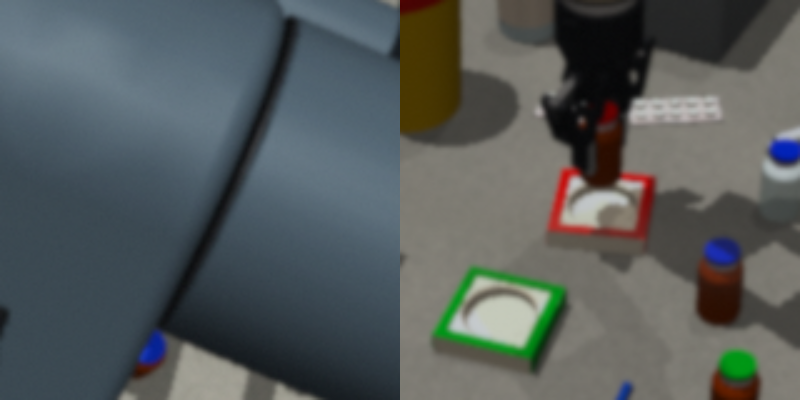

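The side view shows the vial upright above the red pocket, so I'll lower it.

>>> {"name": "play_rows", "arguments": {"steps": [[[0,-0.0015,0.012,0,0,0],[0,0,0.012,0,0,0],[0,0,0.01,0,0,0],[0,0,0.006,0,0,0],[0,0,0.003,0,0,0],[0,0,0.002,0,0,0],[0,0,0,0,0,0],[0,0,0,0,0,0]]]}}

```text
t: 8.95
tcp_pos: [0.6169, -0.245, 0.0547]
tool_rot: [0.153, 0.988, -0.0, 0.0]
force: [-0.4, 0.8, -1.0]
finger_gap: 0.457
```

```bash
python3 d.py .617 -.245 .052
```

```text
t 8.95 tcp [ 0.6169 -0.245   0.0547] gap 0.457 F [-0.38  0.81 -1.01] q [-0.55  0.83  1.46  0.    0.85 -1.81] quat [ 1.533e-01  9.882e-01 -1.000e-04  3.000e-04]
tool delta [-0.0001 -0.      0.0027] rotZ tilt [ 6.e-04 -3.e-04 -1.e+00]
```

>>> {"name": "play_rows", "arguments": {"steps": [[[0,0,0.001,0,0,0],[0,0,0.001,0,0,0],[0,0,0.001,0,0,0],[0,0,0,0,0,0],[0,0,0,0,0,0]]]}}

```text
t: 9.57
tcp_pos: [0.6167, -0.2449, 0.0513]
tool_rot: [0.153, 0.988, 0.0, -0.0]
force: [0.6, -0.2, -1.2]
finger_gap: 0.457
```

```bash
python3 d.py .617 -.245 .051
```

```text
t 9.57 tcp [ 0.6167 -0.2449  0.0513] gap 0.457 F [ 0.65 -0.22 -1.18] q [-0.55  0.84  1.46 -0.    0.85 -1.81] quat [ 0.1533  0.9882  0.     -0.    ]
tool delta [-0.0004 -0.      0.0003] rotZ tilt [-0.  0. -1.]
```

>>> {"name": "play_rows", "arguments": {"steps": [[[0,0,0.0007,0,0,0],[0,0,0.0007,0,0,0],[0,0,0.0006,0,0,0],[0,0,0,0,0,0],[0,0,0,0,0,0]]]}}

```text
t: 10.2
tcp_pos: [0.6168, -0.2449, 0.051]
tool_rot: [0.153, 0.988, -0.0, 0.0]
force: [-2.4, 1.4, 7.5]
finger_gap: 0.457
```

>>> {"name": "play_rows", "arguments": {"steps": [[[0,0,-0.0008,0,0,0],[0,0,0,0,0,0],[0,0,0,0,0,0],[0,0,0,0,0,0],[0,0,0,0,0,0],[0,0,0,0,0,0]]], "fingers": 0.85}}

```text
t: 10.95
tcp_pos: [0.6167, -0.2448, 0.0501]
tool_rot: [0.153, 0.988, -0.0, -0.0]
force: [-0.0, -1.2, -0.5]
finger_gap: 0.85
```

>>> {"name": "play_rows", "arguments": {"steps": [[[0,0,-0.015,0,0,0],[0,0,-0.025,0,0,0],[0,0,-0.03,0,0,0],[0,0,-0.03,0,0,0]]]}}

```text
t: 11.45
tcp_pos: [0.6168, -0.2449, 0.1522]
tool_rot: [0.153, 0.988, -0.0, 0.001]
force: [-0.3, -0.4, 1.2]
finger_gap: 0.851
```

```bash
python3 d.py .481 -.1632 .15; cat > v.py <<'E'
import sys
from h import *
o=[]; P=[float(v) for v in sys.argv[2:4]]
for n in("top","side"):
    s=manip.snapshot(n); p=proj(s,[[*P,.03]])[0].astype(int)
    x0=max(0,min(560-160,p[0]-80)); y0=max(0,min(260,p[1]-80))
    o.append(cv2.resize(cv2.cvtColor(s["img"][y0:y0+160,x0:x0+160],cv2.COLOR_RGB2BGR),None,fx=2.5,fy=2.5))
cv2.imwrite(f"pics/{sys.argv[1]}.png",np.hstack(o))
E
python3 v.py p2 .617 -.245
```

```text
t 11.45 tcp [ 0.6168 -0.2449  0.1522] gap 0.851 F [-0.31 -0.42  1.17] q [-0.55  0.7   1.42  0.    1.02 -1.81] quat [ 1.533e-01  9.882e-01 -2.000e-04  5.000e-04]
tool delta [0.1542 0.0368 0.002 ] rotZ tilt [ 9.e-04 -6.e-04 -1.e+00]
```

View pics/p2.png

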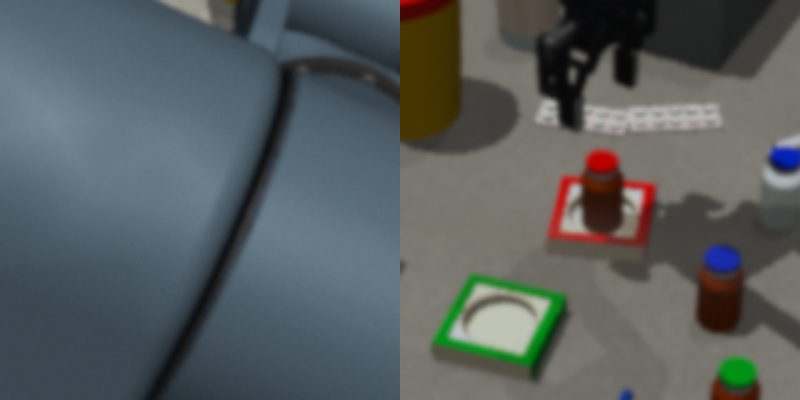

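Red stands upright in its pocket (side crop 602,195). Next is blue.

>>> {"name": "play_rows", "arguments": {"steps": [[[0.02,0.0048,0,0,0,0],[0.04,0.0096,0,0,0,0],[0.045,0.0107,0,0,0,0],[0.03,0.0072,0,0,0,0],[0.0192,0.0045,0,0,0,0],[0,0,0.005,0,0,0],[0,0,0,0,0,0]]], "fingers": 1.0}}

```text
t: 12.42
tcp_pos: [0.4817, -0.1637, 0.1448]
tool_rot: [0.153, 0.988, -0.0, 0.0]
force: [-0.2, 0.2, 0.5]
finger_gap: 1.001
```

```bash
python3 d.py .481 -.1632 .043;python3 v.py p3 .481 -.1632
```

```text
t 12.43 tcp [ 0.4817 -0.1637  0.1448] gap 1.001 F [-0.15  0.24  0.55] q [-0.55  0.55  1.82 -0.    0.77 -1.81] quat [ 1.534e-01  9.882e-01 -2.000e-04  4.000e-04]
tool delta [0.0009 0.0003 0.1018] rotZ tilt [ 8.e-04 -5.e-04 -1.e+00]
```

View pics/p3.png

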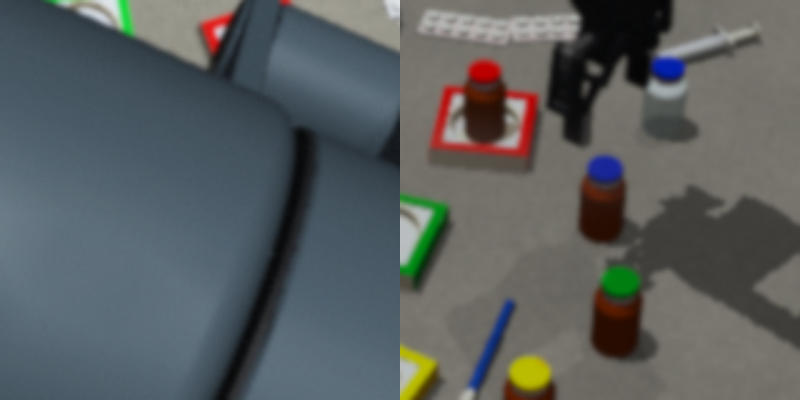

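>>> {"name": "play_rows", "arguments": {"steps": [[[0.0009,0,0.018,0,0,0],[0,0,0.02,0,0,0],[0,0,0.02,0,0,0],[0,0,0.018,0,0,0],[0,0,0.014,0,0,0],[0,0,0.011,0,0,0],[0,0,0,0,0,0],[0,0,0,0,0,0]]]}}

```text
t: 13.52
tcp_pos: [0.4803, -0.163, 0.0444]
tool_rot: [0.153, 0.988, -0.0, 0.0]
force: [0.2, 0.3, -0.7]
finger_gap: 1.0
```

>>> {"name": "play_rows", "arguments": {"steps": [[[0,0,0,0,0,0],[0,0,0,0,0,0],[0,0,0,0,0,0],[0,0,0,0,0,0],[0,0,0,0,0,0],[0,0,0,0,0,0],[0,0,0,0,0,0]]], "fingers": 0.0}}

```text
t: 14.4
tcp_pos: [0.4802, -0.1629, 0.0447]
tool_rot: [0.153, 0.988, -0.0, 0.0]
force: [-0.4, -0.9, 5.3]
finger_gap: 0.457
```

```bash
python3 d.py .639 .255 .05
```

```text
t 14.4 tcp [ 0.4802 -0.1629  0.0447] gap 0.457 F [-0.38 -0.9   5.28] q [-0.55  0.73  1.87 -0.    0.53 -1.81] quat [ 1.533e-01  9.882e-01 -2.000e-04  4.000e-04]
tool delta [-0.0247  0.4464 -0.0054] rotZ tilt [ 8.e-04 -5.e-04 -1.e+00]
```

>>> {"name": "play_rows", "arguments": {"steps": [[[0,0,-0.012,0,0,0],[0,0,-0.03,0,0,0],[0,0,-0.035,0,0,0],[-0.001,0.015,-0.028,0,0,0],[-0.002,0.036,0,0,0,0],[-0.0028,0.052,0,0,0,0],[-0.0028,0.052,0,0,0,0],[-0.0028,0.052,0,0,0,0],[-0.0028,0.052,0,0,0,0],[-0.0028,0.052,0,0,0,0]]]}}

```text
t: 15.65
tcp_pos: [0.5905, 0.1301, 0.1494]
tool_rot: [0.153, 0.988, -0.0, -0.0]
force: [0.7, -0.4, -2.1]
finger_gap: 0.457
```

>>> {"name": "play_rows", "arguments": {"steps": [[[-0.0025,0.046,0,0,0,0],[-0.002,0.036,0,0,0,0],[-0.0015,0.027,0.01,0,0,0],[-0.001,0.018,0.015,0,0,0],[-0.0007,0.0085,0.015,0,0,0],[0,0,0.015,0,0,0],[0,0,0,0,0,0],[0,0,0,0,0,0]]]}}

```text
t: 16.65
tcp_pos: [0.6389, 0.2544, 0.0941]
tool_rot: [0.154, 0.988, -0.0, -0.0]
force: [0.6, 0.2, -1.6]
finger_gap: 0.459
```

```bash
python3 d.py .639 .255 .0545;python3 v.py p4 .639 .255
```

```text
t 16.65 tcp [0.6389 0.2544 0.0941] gap 0.459 F [ 0.58  0.22 -1.56] q [ 0.22  0.8   1.38 -0.    0.96 -1.05] quat [ 1.538e-01  9.881e-01 -1.000e-04 -1.000e-04]
tool delta [0.0001 0.0007 0.0396] rotZ tilt [-2.e-04 -2.e-04 -1.e+00]
```

View pics/p4.png

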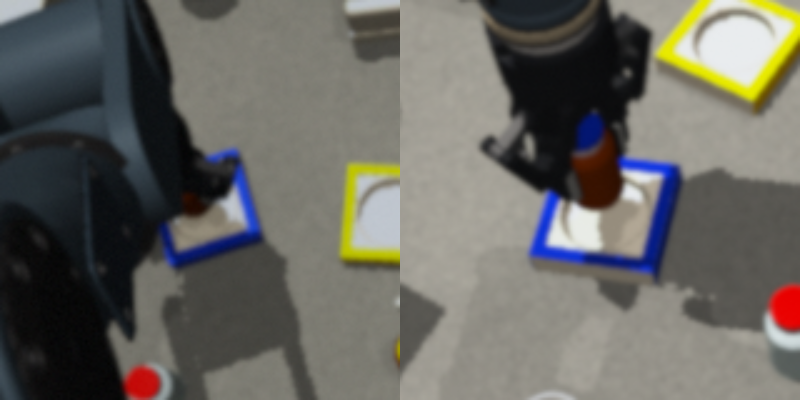

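>>> {"name": "play_rows", "arguments": {"steps": [[[0,0,0.012,0,0,0],[0,0,0.012,0,0,0],[0,0,0.008,0,0,0],[0,0,0.005,0,0,0],[0,0,0.0025,0,0,0],[0,0,0.0008,0,0,0],[0,0,0.0008,0,0,0],[0,0,0,0,0,0],[0,0,0,0,0,0]]]}}

```text
t: 17.88
tcp_pos: [0.6389, 0.2553, 0.0533]
tool_rot: [0.153, 0.988, 0.0, 0.0]
force: [-0.1, 0.4, -1.6]
finger_gap: 0.456
```

>>> {"name": "play_rows", "arguments": {"steps": [[[0,0,0.0007,0,0,0],[0,0,0.0007,0,0,0],[0,0,0.0004,0,0,0],[0,0,0,0,0,0],[0,0,0,0,0,0]]]}}

```text
t: 18.5
tcp_pos: [0.639, 0.2553, 0.0527]
tool_rot: [0.153, 0.988, 0.0, 0.0]
force: [-1.7, -0.5, 6.3]
finger_gap: 0.455
```

>>> {"name": "play_rows", "arguments": {"steps": [[[0,0,-0.0007,0,0,0],[0,0,0,0,0,0],[0,0,0,0,0,0],[0,0,0,0,0,0],[0,0,0,0,0,0],[0,0,0,0,0,0]]], "fingers": 0.85}}

```text
t: 19.25
tcp_pos: [0.6388, 0.2552, 0.0518]
tool_rot: [0.153, 0.988, -0.0, -0.0]
force: [0.0, -0.3, -1.0]
finger_gap: 0.852
```

>>> {"name": "play_rows", "arguments": {"steps": [[[0,0,-0.015,0,0,0],[0,0,-0.025,0,0,0],[0,0,-0.03,0,0,0],[0,0,-0.03,0,0,0]]]}}

```text
t: 19.75
tcp_pos: [0.639, 0.2553, 0.154]
tool_rot: [0.153, 0.988, 0.0, 0.001]
force: [0.7, 1.3, 0.5]
finger_gap: 0.849
```

```bash
python3 d.py .4746 .069 .15;python3 v.py p5 .639 .255
```

```text
t 19.75 tcp [0.639  0.2553 0.154 ] gap 0.849 F [0.71 1.31 0.48] q [ 0.22  0.73  1.35 -0.    1.07 -1.04] quat [1.533e-01 9.882e-01 2.000e-04 5.000e-04]
tool delta [ 0.1002 -0.2274  0.0038] rotZ tilt [ 1.1e-03  2.0e-04 -1.0e+00]
```

View pics/p5.png

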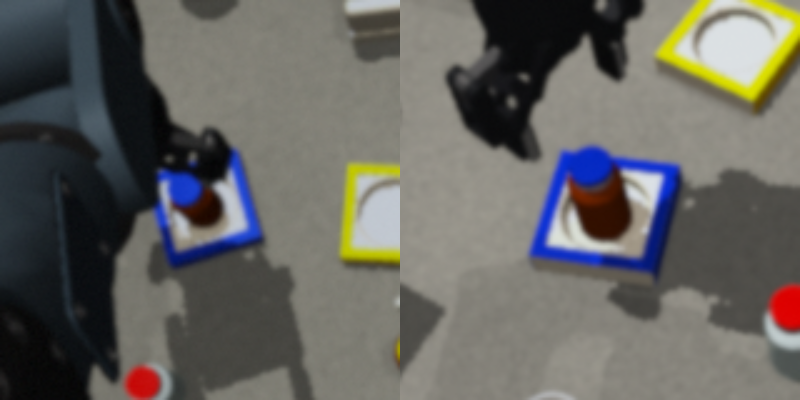

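Blue stands in its pocket in both views (top crop 195,200; side 600,195). Next is yellow.

>>> {"name": "play_rows", "arguments": {"steps": [[[0.01,-0.0227,0,0,0,0],[0.018,-0.041,0,0,0,0],[0.022,-0.05,0,0,0,0],[0.022,-0.05,0,0,0,0],[0.018,-0.041,0,0,0,0],[0.0102,-0.0227,0.004,0,0,0],[0,0,0,0,0,0],[0,0,0,0,0,0]]], "fingers": 1.0}}

```text
t: 20.85
tcp_pos: [0.4754, 0.0691, 0.1481]
tool_rot: [0.153, 0.988, 0.0, 0.001]
force: [-0.2, -0.5, -0.8]
finger_gap: 0.996
```

```bash
python3 d.py .4746 .069 .043;python3 v.py p6 .4746 .069
```

```text
t 20.85 tcp [0.4754 0.0691 0.1481] gap 0.996 F [-0.18 -0.53 -0.83] q [-0.09  0.51  1.89  0.    0.73 -1.35] quat [1.534e-01 9.882e-01 1.000e-04 7.000e-04]
tool delta [ 0.0009 -0.0004  0.1051] rotZ tilt [ 1.5e-03  1.0e-04 -1.0e+00]
```

View pics/p6.png

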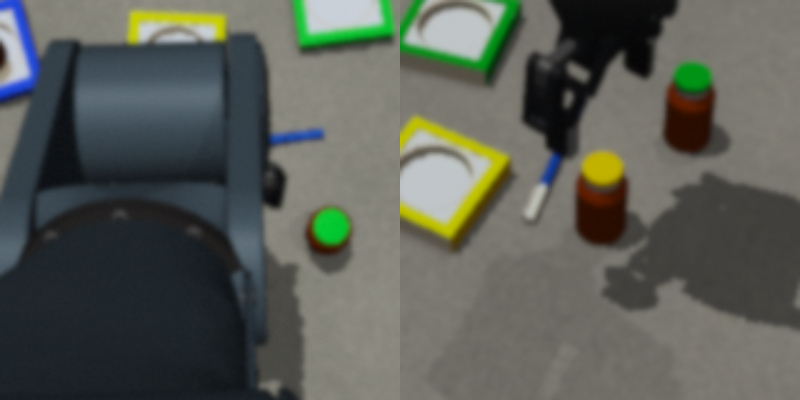

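>>> {"name": "play_rows", "arguments": {"steps": [[[0.0008,0,0.018,0,0,0],[0,0,0.02,0,0,0],[0,0,0.02,0,0,0],[0,0,0.02,0,0,0],[0,0,0.015,0,0,0],[0,0,0.012,0,0,0],[0,0,0,0,0,0],[0,0,0,0,0,0]]]}}

```text
t: 21.95
tcp_pos: [0.474, 0.0692, 0.0432]
tool_rot: [0.153, 0.988, 0.0, 0.0]
force: [0.5, 0.0, -0.3]
finger_gap: 0.997
```

>>> {"name": "play_rows", "arguments": {"steps": [[[0,0,0,0,0,0],[0,0,0,0,0,0],[0,0,0,0,0,0],[0,0,0,0,0,0],[0,0,0,0,0,0],[0,0,0,0,0,0],[0,0,0,0,0,0]]], "fingers": 0.0}}

```text
t: 22.82
tcp_pos: [0.4739, 0.0691, 0.0434]
tool_rot: [0.153, 0.988, 0.0, 0.0]
force: [-2.1, 0.3, 5.1]
finger_gap: 0.456
```

```bash
python3 d.py .610 .0795 .05
```

```text
t 22.82 tcp [0.4739 0.0691 0.0434] gap 0.456 F [-2.14  0.26  5.11] q [-0.09  0.72  1.95 -0.    0.47 -1.35] quat [1.533e-01 9.882e-01 0.000e+00 4.000e-04]
tool delta [-0.1266  0.0512 -0.0065] rotZ tilt [ 8.e-04 -1.e-04 -1.e+00]
```

>>> {"name": "play_rows", "arguments": {"steps": [[[0,0,-0.012,0,0,0],[0,0,-0.025,0,0,0],[0,0,-0.025,0,0,0],[-0.016,0.0062,-0.01,0,0,0],[-0.03,0.0122,0,0,0,0],[-0.035,0.0142,0,0,0,0],[-0.026,0.0106,0,0,0,0],[-0.0196,0.008,0.01,0,0,0],[0,0,0.01,0,0,0],[0,0,0,0,0,0]]]}}

```text
t: 24.08
tcp_pos: [0.6072, 0.0797, 0.0936]
tool_rot: [0.153, 0.988, -0.0, -0.003]
force: [-0.4, 0.2, -0.9]
finger_gap: 0.455
```

```bash
python3 d.py .610 .0795 .0525;python3 v.py p7 .61 .0795
```

```text
t 24.07 tcp [0.6072 0.0797 0.0936] gap 0.455 F [-0.37  0.17 -0.91] q [-0.05  0.73  1.58 -0.    0.84 -1.31] quat [ 1.533e-01  9.882e-01 -3.000e-04 -2.600e-03]
tool delta [-0.0029  0.0007  0.0411] rotZ tilt [-5.3e-03  2.0e-04 -1.0e+00]
```

View pics/p7.png

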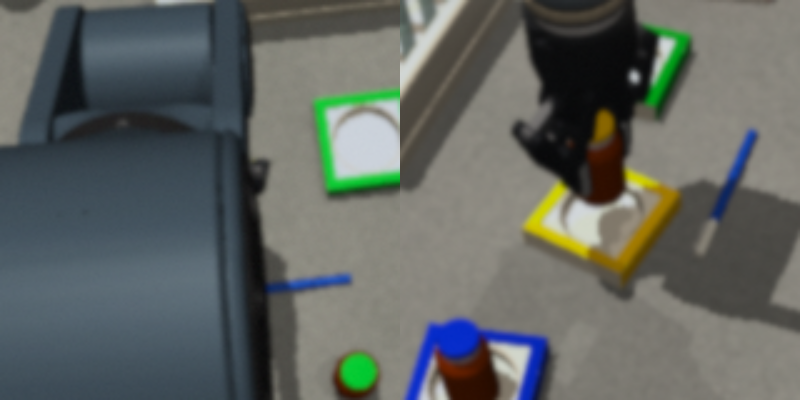

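>>> {"name": "play_rows", "arguments": {"steps": [[[-0.001,0.0005,0.012,0,0,0],[0,0,0.012,0,0,0],[0,0,0.008,0,0,0],[0,0,0.006,0,0,0],[0,0,0.002,0,0,0],[0,0,0.001,0,0,0],[0,0,0.0006,0,0,0],[0,0,0,0,0,0],[0,0,0,0,0,0]]]}}

```text
t: 25.3
tcp_pos: [0.6111, 0.0798, 0.0535]
tool_rot: [0.153, 0.988, 0.0, 0.0]
force: [0.6, 0.3, -0.3]
finger_gap: 0.453
```

>>> {"name": "play_rows", "arguments": {"steps": [[[0,0,0.0008,0,0,0],[0,0,0.0008,0,0,0],[0,0,0.0008,0,0,0],[0,0,0,0,0,0],[0,0,0,0,0,0]]]}}

```text
t: 25.92
tcp_pos: [0.611, 0.0798, 0.0515]
tool_rot: [0.153, 0.988, -0.0, 0.0]
force: [-1.8, 0.6, 5.5]
finger_gap: 0.459
```

>>> {"name": "play_rows", "arguments": {"steps": [[[0,0,-0.0006,0,0,0],[0,0,0,0,0,0],[0,0,0,0,0,0],[0,0,0,0,0,0],[0,0,0,0,0,0],[0,0,0,0,0,0]]], "fingers": 0.85}}

```text
t: 26.68
tcp_pos: [0.6109, 0.0797, 0.0515]
tool_rot: [0.153, 0.988, -0.0, -0.0]
force: [1.4, 0.2, 0.4]
finger_gap: 0.847
```

>>> {"name": "play_rows", "arguments": {"steps": [[[0,0,-0.015,0,0,0],[0,0,-0.025,0,0,0],[0,0,-0.03,0,0,0],[0,0,-0.03,0,0,0]]]}}

```text
t: 27.18
tcp_pos: [0.6111, 0.0797, 0.1535]
tool_rot: [0.153, 0.988, 0.0, 0.001]
force: [0.2, -0.2, -0.3]
finger_gap: 0.853
```

```bash
python3 d.py .4352 -.0413 .15;python3 v.py p8 .61 .0795
```

```text
t 27.18 tcp [0.6111 0.0797 0.1535] gap 0.853 F [ 0.23 -0.18 -0.31] q [-0.05  0.64  1.55 -0.    0.95 -1.31] quat [1.533e-01 9.882e-01 0.000e+00 5.000e-04]
tool delta [ 0.1309 -0.1686  0.0033] rotZ tilt [ 1.e-03 -1.e-04 -1.e+00]
```

View pics/p8.png

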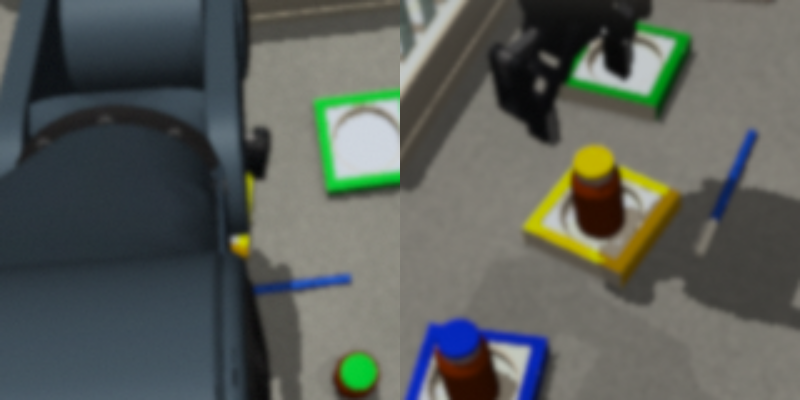

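Yellow is upright in its pocket (side crop 598,195). Last is green.

>>> {"name": "play_rows", "arguments": {"steps": [[[0.014,-0.018,0,0,0,0],[0.026,-0.034,0,0,0,0],[0.032,-0.041,0,0,0,0],[0.03,-0.038,0,0,0,0],[0.018,-0.024,0,0,0,0],[0.0109,-0.0142,0.003,0,0,0],[0,0,0,0,0,0],[0,0,0,0,0,0]]], "fingers": 1.0}}

```text
t: 28.28
tcp_pos: [0.4362, -0.0419, 0.1485]
tool_rot: [0.153, 0.988, -0.0, 0.001]
force: [0.4, -0.2, 0.3]
finger_gap: 1.0
```

```bash
python3 d.py .4352 -.042 .043;python3 v.py p9 .4352 -.042
```

```text
t 28.27 tcp [ 0.4362 -0.0419  0.1485] gap 1.0 F [ 0.37 -0.15  0.32] q [-0.35  0.47  1.99  0.    0.67 -1.62] quat [ 1.532e-01  9.882e-01 -1.000e-04  8.000e-04]
tool delta [ 0.0011 -0.0004  0.1055] rotZ tilt [ 1.5e-03 -3.0e-04 -1.0e+00]
```

View pics/p9.png

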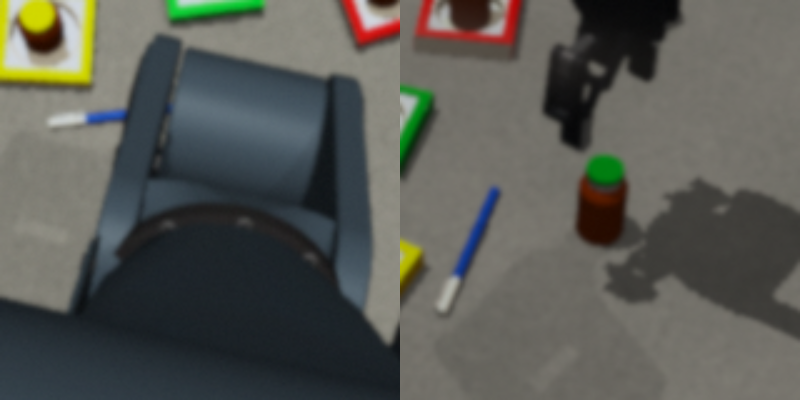

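>>> {"name": "play_rows", "arguments": {"steps": [[[0.0008,0,0.018,0,0,0],[0,0,0.02,0,0,0],[0,0,0.02,0,0,0],[0,0,0.02,0,0,0],[0,0,0.015,0,0,0],[0,0,0.012,0,0,0],[0,0,0,0,0,0],[0,0,0,0,0,0]]]}}

```text
t: 29.38
tcp_pos: [0.4345, -0.0415, 0.0437]
tool_rot: [0.153, 0.988, -0.0, 0.0]
force: [0.1, -1.2, -0.3]
finger_gap: 1.0
```

>>> {"name": "play_rows", "arguments": {"steps": [[[0,0,0,0,0,0],[0,0,0,0,0,0],[0,0,0,0,0,0],[0,0,0,0,0,0],[0,0,0,0,0,0],[0,0,0,0,0,0],[0,0,0,0,0,0]]], "fingers": 0.0}}

```text
t: 30.25
tcp_pos: [0.4343, -0.0417, 0.044]
tool_rot: [0.153, 0.988, -0.0, 0.0]
force: [-0.6, 0.6, 5.8]
finger_gap: 0.456
```

```bash
python3 d.py .655 -.0815 .05
```

```text
t 30.25 tcp [ 0.4343 -0.0417  0.044 ] gap 0.456 F [-0.56  0.61  5.82] q [-0.35  0.71  2.05 -0.    0.38 -1.62] quat [ 1.534e-01  9.882e-01 -1.000e-04  4.000e-04]
tool delta [-0.2223  0.029  -0.0058] rotZ tilt [ 9.e-04 -3.e-04 -1.e+00]
```

>>> {"name": "play_rows", "arguments": {"steps": [[[0,0,-0.012,0,0,0],[0,0,-0.025,0,0,0],[0,0,-0.025,0,0,0],[-0.016,0.0021,-0.01,0,0,0],[-0.036,0.0047,0,0,0,0],[-0.046,0.006,0,0,0,0],[-0.046,0.006,0,0,0,0],[-0.036,0.0047,0,0,0,0],[-0.026,0.0034,0,0,0,0],[-0.0163,0.0021,0,0,0,0]]]}}

```text
t: 31.5
tcp_pos: [0.6557, -0.0815, 0.1158]
tool_rot: [0.153, 0.988, -0.0, 0.0]
force: [-0.2, 0.4, -1.8]
finger_gap: 0.455
```

>>> {"name": "play_rows", "arguments": {"steps": [[[0,0,0.01,0,0,0],[0,0,0.01,0,0,0],[0,0,0,0,0,0],[0,0,0,0,0,0]]]}}

```text
t: 32.0
tcp_pos: [0.6542, -0.0812, 0.0953]
tool_rot: [0.153, 0.988, 0.0, -0.0]
force: [-0.5, -0.4, -0.8]
finger_gap: 0.455
```

```bash
python3 d.py .655 -.0815 .053;python3 v.py p10 .655 -.0815
```

```text
t 32.0 tcp [ 0.6542 -0.0812  0.0953] gap 0.455 F [-0.47 -0.4  -0.78] q [-0.29  0.77  1.46  0.    0.92 -1.56] quat [ 1.533e-01  9.882e-01  1.000e-04 -5.000e-04]
tool delta [-0.0009 -0.0001  0.0423] rotZ tilt [-1.e-03  3.e-04 -1.e+00]
```

View pics/p10.png

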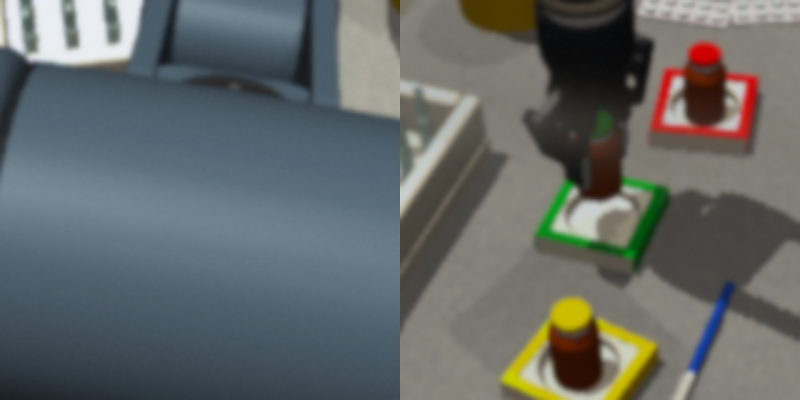

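>>> {"name": "play_rows", "arguments": {"steps": [[[-0.0006,0,0.012,0,0,0],[0,0,0.012,0,0,0],[0,0,0.009,0,0,0],[0,0,0.006,0,0,0],[0,0,0.002,0,0,0],[0,0,0.001,0,0,0],[0,0,0.0006,0,0,0],[0,0,0,0,0,0],[0,0,0,0,0,0]]]}}

```text
t: 33.22
tcp_pos: [0.6555, -0.0815, 0.0532]
tool_rot: [0.153, 0.988, -0.0, 0.0]
force: [-0.2, -0.2, -0.3]
finger_gap: 0.456
```

>>> {"name": "play_rows", "arguments": {"steps": [[[0,0,0.0007,0,0,0],[0,0,0.0007,0,0,0],[0,0,0.0006,0,0,0],[0,0,0,0,0,0],[0,0,0,0,0,0]]]}}

```text
t: 33.85
tcp_pos: [0.6555, -0.0815, 0.0521]
tool_rot: [0.153, 0.988, -0.0, 0.0]
force: [-2.8, -0.4, 5.9]
finger_gap: 0.46
```

>>> {"name": "play_rows", "arguments": {"steps": [[[0,0,-0.0007,0,0,0],[0,0,0,0,0,0],[0,0,0,0,0,0],[0,0,0,0,0,0],[0,0,0,0,0,0],[0,0,0,0,0,0]]], "fingers": 0.85}}

```text
t: 34.6
tcp_pos: [0.6554, -0.0815, 0.0516]
tool_rot: [0.153, 0.988, 0.0, -0.0]
force: [0.2, 0.7, -0.7]
finger_gap: 0.848
```

>>> {"name": "play_rows", "arguments": {"steps": [[[0,0,-0.015,0,0,0],[0,0,-0.025,0,0,0],[0,0,-0.03,0,0,0],[0,0,-0.03,0,0,0],[0.015,0.025,-0.03,0,0,0],[0.025,0.045,-0.03,0,0,0],[0.025,0.045,-0.03,0,0,0],[0.025,0.045,0,0,0,0],[0.025,0.045,0,0,0,0],[0.025,0.045,0,0,0,0]]]}}

```text
t: 35.85
tcp_pos: [0.5973, 0.2008, 0.2432]
tool_rot: [0.153, 0.988, 0.0, 0.001]
force: [0.9, -1.0, 0.2]
finger_gap: 0.853
```

>>> {"name": "play_rows", "arguments": {"steps": [[[0.025,0.045,0,0,0,0],[0.025,0.045,0,0,0,0],[0.025,0.045,0,0,0,0],[0.02,0.04,0,0,0,0],[0.01,0.02,0,0,0,0],[0,0,0,0,0,0],[0,0,0,0,0,0]]]}}

```text
t: 36.72
tcp_pos: [0.5571, 0.4152, 0.2417]
tool_rot: [0.154, 0.988, -0.001, 0.0]
force: [-0.0, 0.4, -0.1]
finger_gap: 0.85
```

```bash
python3 d.py .655 -.0815 .053; python3 - <<'E'
from h import *
S={n:manip.snapshot(n) for n in("top","side")}
for n in S: cv2.imwrite(f"pics/{n}_end.png",cv2.cvtColor(S[n]["img"],cv2.COLOR_RGB2BGR))
for l in ["clear_red_c","clear_blue_c"]:
    for n in S: print(l,n,[np.round(atz(S[n],d["point"],.037)[:2],4).tolist() for d in manip.pinpoint(l,S[n])][:2])
E
```

```text
t 36.73 tcp [0.5571 0.4152 0.2417] gap 0.85 F [-0.04  0.45 -0.14] q [ 0.48  0.64  1.25 -0.    1.25 -0.78] quat [ 1.539e-01  9.881e-01 -6.000e-04  0.000e+00]
tool delta [-0.2442 -0.4432  0.1893] rotZ tilt [-1.0e-04 -1.2e-03 -1.0e+00]
clear_red_c top [[0.4737, 0.3125]]
clear_red_c side [[0.4732, 0.3027]]
clear_blue_c top [[0.4647, -0.3161]]
clear_blue_c side [[0.4647, -0.3223]]
```

View pics/top_end.png

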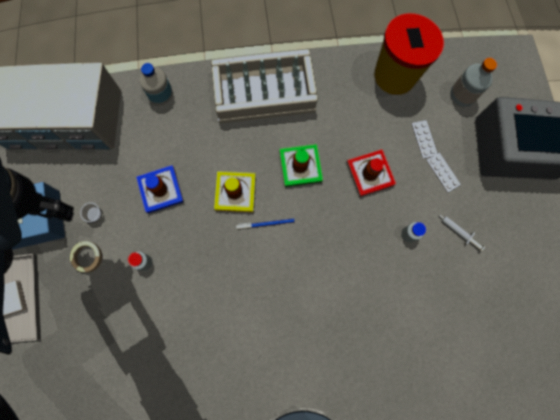

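View pics/side_end.png

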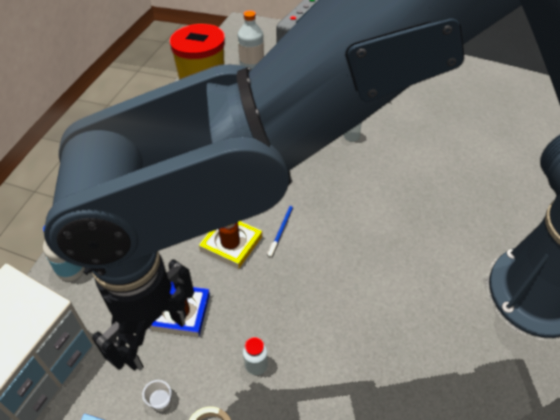

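The top view shows all four amber vials upright in the pockets matching their caps: blue (157,185), yellow (233,187), green (301,160) and red (372,170). The clear vials are unmoved at (138,260) and (416,231).

```bash
python3 -c "
from station import manip
print(manip.sign_off())"
```

```text
the job is handed in; nothing more can be done
None
```

All four amber vials are standing upright in the pockets that match their caps, and I handed the job in at about 37 s of the 112 s limit.

- **Placing:** I gripped each vial by its straight body at 40 N and lowered it in millimetre or smaller steps until it touched. Contact force was about 5 to 8 N each time. I then released it and backed straight up.
- **Final check:** The last top view shows every vial upright in the right pocket. In the last side view the arm hides part of the scene, including the red and green holders. Red, blue and yellow had each been seen upright from the side just after release, but green was confirmed from the top view only.
- **Clear vials:** Their positions came out within a few millimetres of the starting ones, and they sit at the same pixels in the top view. The two cameras disagreed by 6 to 10 mm in y at the end. I put that down to noise in the trained networks, not movement.

The last wrist force reading was near zero, with the open gripper clear of everything.

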